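Season the egg with the mill that still has salt in it

ROBOT

A 7-joint arm with a two-finger parallel gripper is mounted at the origin on a cart in front of the work surface, level with it; the furniture and walls round the work are solid. World frame = base frame: x ahead of the robot, y to its left, z up, the work surface at z = 0. Lengths are in m, angles in rad, forces in N, time in s.
With the tool pointing down it reaches from about 0.4 to 0.85 m from the base axis. Payload 10.4 kg.
Tool frame: the origin (TCP) lies midway between the tips of the shut fingers; the grasp point (between the pads) lies 19 mm behind it (manip.grasp_offset is the distance from the TCP to the grasp point, in m); z points along the fingers, y is the line along which they close (so a half turn about z gives the same grasp; the last joint's range is limited). The gripper opens to 85 mm and grips with 20 to 120 N. Pads are 22 mm wide; open, the fingers measure 114 mm over their backs; the gripper's body (76 mm by 85 mm) begins 54 mm behind the grasp point. The pads swing forward as they close: fully open they stand 13 mm farther back than shut.
Start: joints at [-1.321, 0.332, -0.065, 1.46, 0.022, 1.35, -0.088], TCP at [0.168, 0.602, 0.231] pointing down, gripper open.
Joint ranges: [-2.6, 2.6], [-0.5, 2.12], [-1.47, 1.34], [0.16, 2.42], [-1.27, 4.41], [0.06, 2.06], [-2.6, 2.6]. Speed limits (rad/s): [2.22, 2.22, 2.79, 2.79, 3.14, 3.14, 3.14].

INTERFACE

Orientations are given as a unit quaternion [x, y, z, w].
In Python, from workcell import manip gives the robot as it stands.
- The arm moves only by the tool run_rows, called as name(argument=value, ...), one argument or row to a line, values as JSON. Schema: {"type":"object","properties":{"motion":{"type":"object","properties":{"steps":{"type":"array","items":{"type":"array","items":{"type":"number"},"minItems":7,"maxItems":7},"minItems":1,"maxItems":20}},"additionalProperties":false,"required":["steps"]},"squeeze":{"type":"number"},"only":{"type":"string"},"quiet":{"type":"boolean"},"lines":{"type":"string"}},"required":["motion"],"additionalProperties":false}. motion is an object whose key "steps" holds a list of rows, 1 to 20 of them, each of 7 numbers: a rotation vector rx, ry, rz in shares of pi rad (1.0 is pi rad), then dx, dy, dz in shares of 1 m (1.0 is 1 m), then the opening from 0.0 (shut) to 1.0 (fully open); each row is the pose to reach, as a shift and turn from the pose commanded when the call began, along the tool's axes at that moment; what a row does not reach only later rows make up. A row lasts 1/8 s, in which the tool goes at most 0.0625 m and 0.188 rad, less where a joint would pass 70% of its speed; a pose out of reach is approached as far as the arm can. The fingers move at their own pace and stop on an object; squeeze is the grip in N (left out, the last holds). Time passes only in rows, so rows that do not move let the fingers close. The tool returns the time, the measured TCP pose, the force, the opening and the grip force at its end. only (a regular expression) keeps the lines of the reply that match it, lines (a string "A,B") keeps lines A to B, and quiet returns only ok. No shift or turn number may pass 1 either way. Input that does not fit is refused with a message, and nothing moves.
- manip.get_obs(): the state, without advancing time (a new reading comes with each control period).
- manip.camera(name): name is "scene" or "side" or "wrist"; returns the picture (400x640x3 uint8, blue, green, red); there is no depth.
- manip.calibration(name): a dict with "fx", "fy", "cx", "cy" (pixels), "world_from_camera" (4x4, takes a point from camera to world coordinates); the wrist camera has in their place "tool_from_camera" (4x4, takes a point from camera to tool coordinates, whose origin is the TCP and whose axes are the flange's). Camera axes: x right, y up, looking along -z (the intrinsics and any distortion apply to the point x, -y, -z); pixel columns grow to the right and rows downward; lengths in m; the calibration is good to about 2 mm. A picture is of the moment at which its call begins: read the wrist's pose just before it. calibration takes no time and is no camera call.
- manip.hand_in(): hands the job in; it is judged then, once.
The state is a dict: "clock": time; "joint_pos": joint angles; "joint_velocities": joint speeds; "tau": joint torques, N m; "position": TCP position; "ee_rot": TCP orientation; "ft_force": force on the tool from outside, world axes, zero at the start; "torque": the same for the moment, N m; "grip_width": opening from 0.0 (shut) to 1.0 (fully open); "grasp_force": force on a finger pad.
Only numpy, scipy, OpenCV 4.12 (cv2) and the standard library are available. Lean on these libraries where they do the work, as an engineer would, in place of code of your own. Each camera call takes 0.05 s, during which the arm holds its last target. There are 200 camera calls.

TASK

The two dark wooden salt mills in the oak stand look alike, but one of them has run empty: find the full one by its greater weight and draw it out of its well. Finish holding it in the gripper, tilted about 45 degrees with its foot (the grinding end) down, the foot straight above the fried egg and about 10 cm above it. The empty mill must be left standing in its well of the stand, let go, and the stand, the pepper shaker, the plate and the spice jars left where they are.

Things in the scene. Friction and masses are not known exactly. Their poses are not given: they have to be found in the camera images.
- mill_a: one of two look-alike mills of dark wood: 170 mm tall, round, foot 58 mm wide; head a bulb 48 mm wide, 123 to 159 mm above the foot, widest and best taken at 141; 12 mm knob on top. Origin: centre of the foot (grinding end); z up to the knob. One mill is empty, 160 to 200 g, the other full, 380 to 460 g. Centre of mass about 75 mm above the foot.
- mill_b: the other mill, the same in shape, size, origin and axes as mill_a.
- stand: light oak block, 88 (its x) by 216 (its y) by 53 mm high, loose, 1.1 kg; three wells 40 mm deep in a row along y: 62 mm wide at y = +66 and -66 for the mills (2 mm play), 48 mm in the middle for the pepper shaker. Origin: centre of its underside, on the worktop; well floors 13 mm above it, mill heads widest at 154, mill tops at 183. A mill is clear of its well once raised 40 mm straight up.
- well_left (a point): centre of the mouth (53 mm above the worktop) of the mill well at the stand's +y end; a mill stands here at the start.
- well_right (a point): centre of the mouth (53 mm above the worktop) of the mill well at the stand's -y end; a mill stands here at the start.
- shaker: small glass pepper shaker with a grey cap, 44 mm wide, 90 mm tall, in the middle well between the mills (its top 103 mm above the worktop). Origin: centre of its underside, z up. Not to be moved.
- plate: round white plate, 190 mm wide, 18 mm high, with toast and a fried egg fixed on it, loose on a wooden chopping board (280 by 400 mm, top 26 mm above the worktop, a fork at its left) left of the stand. Origin: centre of the plate's underside. Not to be moved.
- egg (a point): top of the yolk of the fried egg, in the middle of the plate, about 32 mm above the plate's underside and 58 mm above the worktop; its z axis is vertical.
- spice_a: spice jar with a label and a screw cap, 45 mm wide, 106 mm tall, behind the stand, a bystander. Origin: centre of its underside.
- spice_b: the second spice jar, the same size, beside the first, a bystander.

How it is judged:
At the end, for the whole second after the job is handed in: The full mill is held still by the fingers, tilted 30 to 60 degrees, foot down, foot centre within 40 mm of the egg's middle seen from above and 50 to 160 mm above the yolk, touching no plate or stand; the other stands let go on a well's floor, pressing under 2.8 N (the empty one) (((horizontal distance between mill_a and egg below 0.04 m and z of mill_a in the frame of egg between 0.05 and 0.16 m and angle between mill_a's own z axis and vertical between 0.52 and 1.05 rad and linear speed of mill_a below 0.03 m/s and contact force between mill_a and the fingers above 2 N and contact force between mill_a and plate below 0.2 N and contact force between mill_a and stand below 0.2 N and z of mill_b in the frame of stand below 0.018 m and angle between mill_b's own z axis and vertical below 0.1 rad and linear speed of mill_b below 0.02 m/s and contact force between mill_b and stand between 0.8 and 2.8 N and contact force between mill_b and the fingers below 0.2 N) or (horizontal distance between mill_b and egg below 0.04 m and z of mill_b in the frame of egg between 0.05 and 0.16 m and angle between mill_b's own z axis and vertical between 0.52 and 1.05 rad and linear speed of mill_b below 0.03 m/s and contact force between mill_b and the fingers above 2 N and contact force between mill_b and plate below 0.2 N and contact force between mill_b and stand below 0.2 N and z of mill_a in the frame of stand below 0.018 m and angle between mill_a's own z axis and vertical below 0.1 rad and linear speed of mill_a below 0.02 m/s and contact force between mill_a and stand between 0.8 and 2.8 N and contact force between mill_a and the fingers below 0.2 N))); the arm keeps its last pose, push and grip.
It fails at once if the plate is pushed more than 3 cm (distance of plate from where it was at the start of the episode above 0.03 m).
It fails at once if the stand is dragged more than 4 cm or tipped (distance of stand from where it was at the start of the episode above 0.04 m or angle between stand's own z axis and vertical above 0.2 rad).
It fails at once if the pepper shaker is taken out or carried off (distance of shaker from where it was at the start of the episode above 0.045 m).
It fails at once if a spice jar is pushed away or knocked over (distance of any of spice_a, spice_b from where it was at the start of the episode above 0.03 m or angle between any of spice_a, spice_b's own z axis and vertical above 0.5 rad).
It fails at once if the mill is dropped on or hits the breakfast (contact force between any of mill_a, mill_b and plate above 8 N).
It also fails if it takes over 48 s, if anything falls off the work surface, if the arm or the gripper's body presses on something with over 40 N, if the wrist force passes 120 N, or if a joint passes its speed limit or range.

## Working session

There is one attempt and no reset: what is moved stays moved. The work goes in short steps, Python scripts to look and compute and a tool call to move; the robot and the scene stay as the last step left them, time stands still between calls to the robot, and variables do not carry over. Pictures are saved under pics/ and viewed, at most 10 in all, crops included, and the job is handed in when it is done.

```bash
ls; mkdir -p pics; python3 - <<'E'
from workcell import manip
import cv2,numpy as np
o=manip.get_obs();print({k:np.round(v,3) for k,v in o.items()})
print(manip.grasp_offset)
for n in("scene","side","wrist"):
    cv2.imwrite(f"pics/{n}0.png",manip.camera(n)); print(n,manip.calibration(n))
E
```

```text
pics
workcell.py
{'clock': np.float64(0.0), 'joint_pos': array([-1.321,  0.333, -0.065,  1.461,  0.022,  1.35 , -0.089]), 'joint_velocities': array([-0.   ,  0.001,  0.   , -0.002,  0.001,  0.001, -0.001]), 'tau': array([-2.0000e-03, -6.2546e+01,  4.8000e-02, -3.9160e+01,  1.6000e-02,
        1.0000e-02, -0.0000e+00]), 'position': array([0.168, 0.602, 0.231]), 'ee_rot': array([ 0.136,  0.991, -0.001, -0.   ]), 'ft_force': array([0.512, 1.187, 0.842]), 'torque': array([ 0.023, -0.035, -0.027]), 'grasp_force': np.float64(0.0), 'grip_width': np.float64(0.997)}
0.0187
scene {'fx': 416.1926464359607, 'fy': 416.1926464359607, 'cx': 314.36754646660495, 'cy': 196.88038056191903, 'world_from_camera': array([[ 0.7218312 ,  0.49837086, -0.48019393,  0.12719645],
       [-0.69193093,  0.53356605, -0.4863526 , -0.51009206],
       [ 0.01383122,  0.68332551,  0.72998284,  0.77781527],
       [ 0.        ,  0.        ,  0.        ,  1.        ]])}
side {'fx': 404.20714537389665, 'fy': 404.20714537389665, 'cx': 324.03621901999196, 'cy': 206.37635393862266, 'world_from_camera': array([[ 0.98374182,  0.07270033, -0.16421538,  0.42066744],
       [-0.1793762 ,  0.442213  , -0.87878999, -0.80262466],
       [ 0.00872985,  0.8939588 ,  0.44806413,  0.44410574],
       [ 0.        ,  0.        ,  0.        ,  1.        ]])}
wrist {'fx': 320.47614291050536, 'fy': 320.47614291050536, 'cx': 316.8612120280999, 'cy': 199.96912072395963, 'tool_from_camera': array([[ 3.12013725e-04,  9.66342025e-01,  2.57260556e-01,
         6.50554926e-02],
       [ 9.99999833e-01, -1.76429293e-04, -5.50114000e-04,
        -1.19916835e-03],
       [-4.86209978e-04,  2.57260685e-01, -9.66341919e-01,
        -1.41756772e-01],
       [ 0.00000000e+00,  0.00000000e+00,  0.00000000e+00,
         1.00000000e+00]])}
```

View pics/scene0.png

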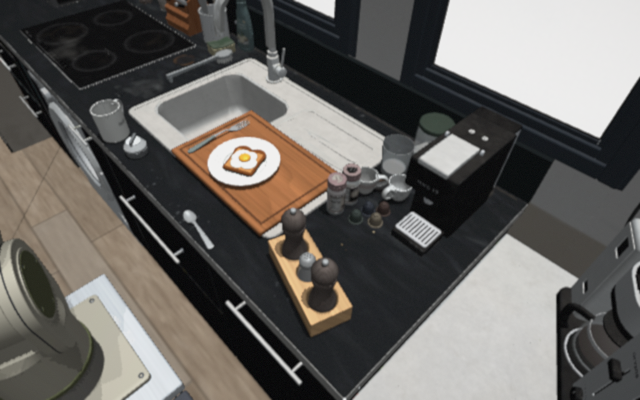

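View pics/side0.png

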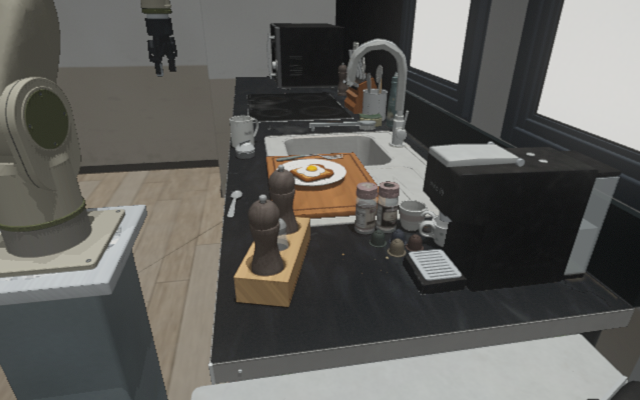

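Scene view: mill heads at about (294,217) and (325,268), oak stand between (270,240) and (350,325), yolk (245,158). Side view: mill heads at (282,182) and (264,213), yolk (312,168), jars at (366,205) and (388,200).

```bash
cat > h.py <<'E'
from workcell import manip
import cv2,numpy as np
from scipy.spatial.transform import Rotation as R
def ray(n,p,T=None):
    c=manip.calibration(n)
    if n=="wrist":
        T=T@c["tool_from_camera"]
    else: T=c["world_from_camera"]
    d=T[:3,:3]@np.array([(p[0]-c["cx"])/c["fx"],-(p[1]-c["cy"])/c["fy"],-1]); return T[:3,3],d/np.linalg.norm(d)
def tri(rs):
    A=sum(np.eye(3)-np.outer(d,d) for o,d in rs); b=sum((np.eye(3)-np.outer(d,d))@o for o,d in rs)
    x=np.linalg.solve(A,b); return x,[np.linalg.norm(np.cross(x-o,d)) for o,d in rs]
def plane(r,z): o,d=r; return o+d*(z-o[2])/d[2]
def tool():
    o=manip.get_obs(); T=np.eye(4);T[:3,:3]=R.from_quat(o["ee_rot"]).as_matrix();T[:3,3]=o["position"];return T
E
python3 - <<'E'
from h import *
s=cv2.imread("pics/scene0.png");d=cv2.imread("pics/side0.png")
def cent(im,lo,hi,box):
    m=cv2.inRange(cv2.cvtColor(im,cv2.COLOR_BGR2HSV),lo,hi);x0,y0,x1,y1=box;k=np.zeros_like(m);k[y0:y1,x0:x1]=m[y0:y1,x0:x1]
    M=cv2.moments(k,True);return (M["m10"]/M["m00"],M["m01"]/M["m00"]),M["m00"],k
ys,a,_=cent(s,(18,150,150),(32,255,255),(230,145,265,175));yd,b,_=cent(d,(18,150,150),(32,255,255),(295,155,335,180))
print("yolk",ys,a,yd,b,tri([ray("scene",ys),ray("side",yd)]))
for p,q in(((294,217),(282,182)),((325,268),(264,213))):print(tri([ray("scene",p),ray("side",q)]))
# oak mask
for n,im,box in(("scene",s,(262,230,360,345)),("side",d,(230,215,315,310))):
    print(n,cent(im,(10,60,90),(25,190,255),box)[1])
c=np.hstack([cv2.resize(s[195:340,250:365],None,fx=3.4,fy=3.4,interpolation=3),cv2.resize(d[160:305,225:340],None,fx=3.4,fy=3.4,interpolation=3)])
print(c.shape);cv2.imwrite("pics/crop1.png",c)
E
```

```text
yolk (244.1509433962264, 157.32075471698113) 53.0 (311.5, 168.05) 40.0 (array([0.57287446, 0.2065339 , 0.04721022]), [np.float64(0.001246128029542682), np.float64(0.0012461280295427719)])
(array([ 0.47268473, -0.1024151 ,  0.1462067 ]), [np.float64(0.0022512824241958406), np.float64(0.002251282424195831)])
(array([ 0.43260876, -0.23053373,  0.14947797]), [np.float64(0.0014325633724724214), np.float64(0.0014325633724724175)])
scene 2396.0
side 3102.0
(493, 782, 3)
```

View pics/crop1.png

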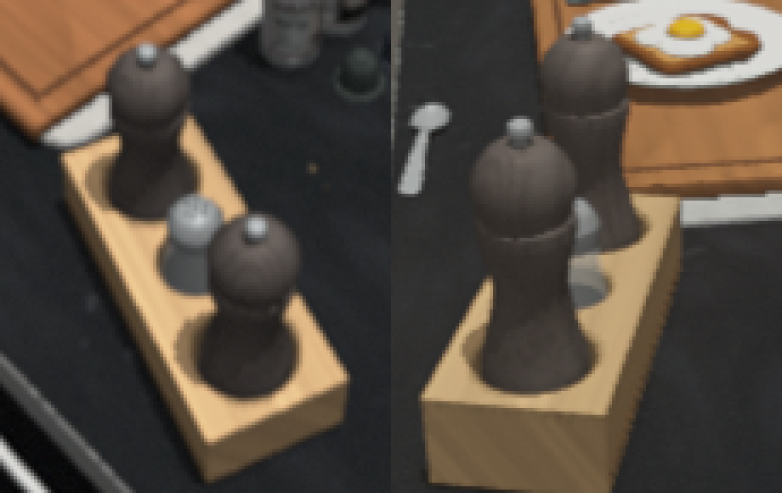

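The close-up shows both mills upright in the end wells, the steel knobs clearly visible and the shaker low between them. The heads are 134 mm apart at z ≈ 0.148, which fits. Next I bring the wrist camera over the stand, with the tool's y axis along the stand's x axis.

Units first: turns go in shares of pi rad. So 1.6 rad / 3.1416 = 0.5093.

run_rows(
  motion={"steps":[[0,0,0.0477,-0.05,-0.02,-0.02,1],[0,0,0.0796,-0.1,-0.042,-0.03,1],[0,0,0.1114,-0.15,-0.063,-0.04,1],[0,0,0.1592,-0.2,-0.085,-0.05,1],[0,0,0.191,-0.25,-0.106,-0.06,1],[0,0,0.2228,-0.297,-0.127,-0.07,1],[0,0,0.2546,-0.316,-0.18,-0.07,1],[0,0,0.2865,-0.335,-0.234,-0.07,1],[0,0,0.3183,-0.353,-0.288,-0.07,1],[0,0,0.3501,-0.372,-0.342,-0.08,1],[0,0,0.382,-0.39,-0.395,-0.08,1],[0,0,0.4138,-0.41,-0.45,-0.09,1],[0,0,0.4456,-0.43,-0.5,-0.09,1],[0,0,0.4775,-0.45,-0.557,-0.09,1],[0,0,0.5093,-0.465,-0.61,-0.09,1],[0,0,0.5093,-0.482,-0.663,-0.09,1],[0,0,0.5093,-0.482,-0.663,-0.09,1],[0,0,0.5093,-0.482,-0.663,-0.09,1]]},
)

```text
clock: 2.4
position: [0.4539, -0.166, 0.3211]
ee_rot: [0.805, 0.593, -0.0, -0.0]
ft_force: [-0.2, 0.5, -0.1]
grip_width: 0.998
grasp_force: 0.0
```

```bash
python3 - <<'E'
from h import *
T=tool();np.save("pics/T1.npy",T);cv2.imwrite("pics/w1.png",manip.camera("wrist"));print(T.round(3),manip.get_obs()["joint_pos"].round(2))
E
```

```text
[[ 0.297  0.955 -0.     0.454]
 [ 0.955 -0.297  0.    -0.166]
 [ 0.    -0.001 -1.     0.321]
 [ 0.     0.     0.     1.   ]] [-0.52 -0.07  0.75  1.71  0.05  1.49 -0.08]
```

View pics/w1.png

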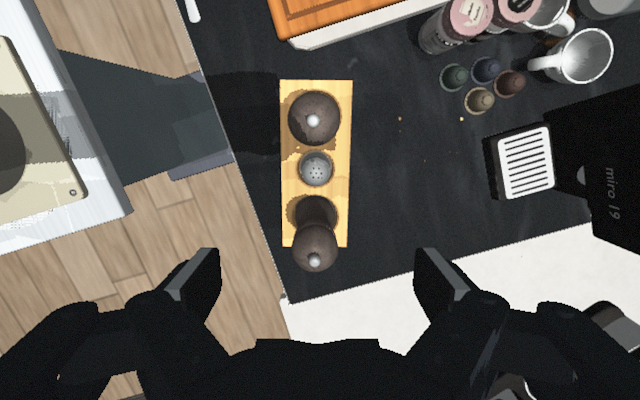

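Wrist view: knobs at about (313,121) and (314,261), shaker (317,168). The stand is square to the image, so the yaw is right. I take a second view from a shifted place and triangulate.

run_rows(
  motion={"steps":[[0,0,0,-0.04,0,0,1],[0,0,0,-0.08,0,0,1],[0,0,0,-0.08,0,0,1],[0,0,0,-0.08,0,0,1]]},
  lines="1,2",
)

```text
clock: 2.95
position: [0.4307, -0.2413, 0.3211]
```

```bash
python3 - <<'E'
from h import *
T1=np.load("pics/T1.npy");T=tool();np.save("pics/T2.npy",T);w2=manip.camera("wrist");cv2.imwrite("pics/w2.png",w2);w1=cv2.imread("pics/w1.png")
def knobs(im):
    h=cv2.cvtColor(im,cv2.COLOR_BGR2HSV);m=cv2.inRange(h,(0,0,115),(180,60,255));m[:, :285]=0;m[:,345:]=0;m[290:]=0
    n,l,st,c=cv2.connectedComponentsWithStats(m);return [(c[i].round(1),st[i,4]) for i in range(1,n) if 15<st[i,4]<600]
def oak(im):
    h=cv2.cvtColor(im,cv2.COLOR_BGR2HSV);m=cv2.inRange(h,(12,60,110),(28,200,255));m[:,:265]=0;m[:,365:]=0
    n,l,st,c=cv2.connectedComponentsWithStats(m);i=1+st[1:,4].argmax();pts=cv2.findNonZero((l==i).astype(np.uint8));return st[i],cv2.minAreaRect(pts)
for n,im,Tt in(("w1",w1,T1),("w2",w2,T)):
    print(n,knobs(im),oak(im))
    b=cv2.boxPoints(oak(im)[1]);P=np.array([plane(ray("wrist",p,Tt),.053) for p in b]);print(P.round(3).tolist(),P.mean(0).round(3))
s=cv2.imread("pics/scene0.png");d=cv2.imread("pics/side0.png")
print(tri([ray("scene",(293.2,210.6)),ray("side",(280.9,168.2))]),tri([ray("scene",(325.6,262)),ray("side",(262.6,197.6))]))
E
```

```text
w1 [(array([317.1, 120.5]), np.int32(544)), (array([316.9, 171.4]), np.int32(566)), (array([318.3, 256.9]), np.int32(260))] (array([ 279,   79,   74,  169, 6356], dtype=int32), ((314.2696533203125, 162.8211669921875), (73.18983459472656, 167.41006469726562), 0.9548412561416626))
[[0.367, -0.255, 0.053], [0.442, -0.051, 0.053], [0.525, -0.079, 0.053], [0.463, -0.287, 0.053]] [ 0.449 -0.168  0.053]
w2 [(array([314.1, 185.1]), np.int32(33))] (array([ 277,    6,   78,  186, 6882], dtype=int32), ((314.1424560546875, 98.52606201171875), (77.21249389648438, 184.2942352294922), 0.9093804955482483))
[[0.367, -0.255, 0.053], [0.441, -0.052, 0.053], [0.525, -0.079, 0.053], [0.464, -0.286, 0.053]] [ 0.449 -0.168  0.053]
(array([ 0.46965979, -0.1059695 ,  0.17382441]), [np.float64(1.3308755425784381e-05), np.float64(1.3308755425692073e-05)]) (array([ 0.43050506, -0.23392915,  0.17684646]), [np.float64(0.00032897128909930434), np.float64(0.00032897128909943347)])
```

```bash
python3 - <<'E'
from h import *
def kn(im,box):
    x0,y0,x1,y1=box;g=cv2.cvtColor(im,cv2.COLOR_BGR2GRAY)[y0:y1,x0:x1];m=(g>0.75*g.max()).astype(np.uint8)
    n,l,st,c=cv2.connectedComponentsWithStats(m);i=1+st[1:,4].argmax();return c[i]+[x0,y0],st[i,4]
w1,w2=cv2.imread("pics/w1.png"),cv2.imread("pics/w2.png");T1,T2=np.load("pics/T1.npy"),np.load("pics/T2.npy")
a1=kn(w1,(300,105,327,135));b1=kn(w1,(302,250,327,275));b2=kn(w2,(300,175,328,196));a2=kn(w2,(296,20,332,75))
print(a1,a2,b1,b2)
sc={"a":((293.2,210.6),(280.9,168.2)),"b":((325.6,262),(262.6,197.6))}
for k,p,q in(("a",a1,a2),("b",b1,b2)):
    W=[ray("wrist",p[0],T1),ray("wrist",q[0],T2)];F=[ray("scene",sc[k][0]),ray("side",sc[k][1])]
    print(k,tri(W)[0].round(4),tri(W+F)[0].round(4),np.round(tri(W+F)[1],4),[plane(r,.179).round(4)[:2] for r in W+F])
E
```

```text
(array([313.        , 120.38157895]), np.int32(76)) (array([298.93939394,  72.33333333]), np.int32(33)) (array([314.56, 262.24]), np.int32(50)) (array([313.78571429, 185.07142857]), np.int32(14))
a [ 0.4525 -0.1114 -0.0688] [ 0.4608 -0.1232  0.1835] [0.0165 0.0258 0.0089 0.0081] [array([ 0.4681, -0.1085]), array([ 0.4452, -0.1434]), array([ 0.4667, -0.1094]), array([ 0.4687, -0.1193])]
b [ 0.428  -0.2403  0.1695] [ 0.4294 -0.2366  0.1789] [0.0006 0.0019 0.0015 0.0014] [array([ 0.4296, -0.2359]), array([ 0.4286, -0.2383]), array([ 0.4291, -0.2351]), array([ 0.4307, -0.2381])]
```

Mill B's knob is at (0.4295, -0.2365, 0.177) and mill A's at (0.4685, -0.108). They are 134 mm apart and at the expected height. The second wrist pick for A missed, but the other views agree. I descend on B, the nearer one.

run_rows(
  motion={"steps":[[0,0,0,0.0035,-0.002,0.05,1],[0,0,0,0.0035,-0.002,0.1,1],[0,0,0,0.0035,-0.002,0.14,1],[0,0,0,0.0035,-0.002,0.17,1],[0,0,0,0.0035,-0.002,0.188,1],[0,0,0,0.0035,-0.002,0.188,1],[0,0,0,0.0035,-0.002,0.188,1]]},
)

```text
clock: 3.88
position: [0.43, -0.2384, 0.134]
ee_rot: [0.805, 0.593, 0.0, 0.0]
ft_force: [-0.6, 0.4, 0.3]
grip_width: 0.998
grasp_force: 0.0
```

```bash
python3 - <<'E'
from h import *
print(manip.get_obs()["ft_force"].round(2));d=manip.camera("side");w=manip.camera("wrist")
cv2.imwrite("pics/g1.png",np.hstack([cv2.resize(d[140:310,190:340],(400,453)),cv2.resize(w[150:400,200:420],(399,453))]))
E
```

```text
[-0.62  0.37  0.3 ]
```

View pics/g1.png

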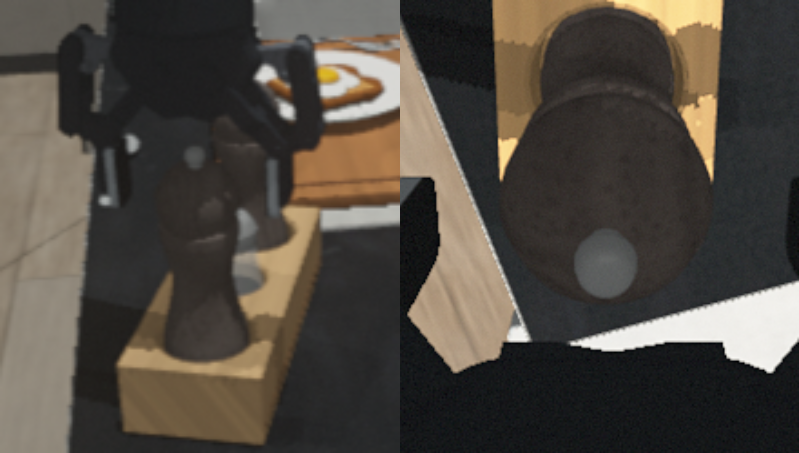

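The mill's head sits midway between the open fingers. In the wrist crop the knob, at (606,262), is centred between the finger edges, and nothing touches. I close, then raise slightly.

run_rows(
  motion={"steps":[[0,0,0,0,0,0,0.3],[0,0,0,0,0,0,0.3],[0,0,0,0,0,0,0.3],[0,0,0,0,0,0,0.3],[0,0,0,0,0,0,0.3],[0,0,0,0,0,0,0.3],[0,0,0,0,0,0,0.3],[0,0,0,0,0,0,0.3]]},
  squeeze=60,
)

```text
clock: 4.97
position: [0.4296, -0.239, 0.134]
ee_rot: [0.805, 0.593, 0.0, 0.0]
ft_force: [-0.8, 1.5, 8.3]
grip_width: 0.537
grasp_force: 60.2
```

```bash
python3 -c "
from h import *
print(manip.get_obs()['ft_force'].round(2))"
```

```text
[-0.78  1.5   8.28]
```

run_rows(
  motion={"steps":[[0,0,0,0,0,-0.005,0.3],[0,0,0,0,0,-0.012,0.3],[0,0,0,0,0,-0.018,0.3],[0,0,0,0,0,-0.018,0.3],[0,0,0,0,0,-0.018,0.3],[0,0,0,0,0,-0.018,0.3],[0,0,0,0,0,-0.018,0.3]]},
)

```text
clock: 5.85
position: [0.4292, -0.2388, 0.1511]
ee_rot: [0.805, 0.593, -0.0, -0.0]
ft_force: [0.6, -0.2, -2.2]
grip_width: 0.539
grasp_force: 61.6
```

```bash
python3 -c "
from h import *
for i in range(3):
  print(manip.get_obs()['ft_force'].round(2)); manip.camera('side')"
```

```text
[ 0.6  -0.17 -2.15]
[-0.82  0.48 -1.86]
[ 0.07 -0.55 -1.64]
```

```bash
python3 -c "
from h import *
a=[]
for i in range(12):
  a.append(manip.get_obs()['ft_force']); im=manip.camera('side')
print(np.mean(a,0).round(2),np.std(a,0).round(2));cv2.imwrite('pics/l1.png',im)"
```

```text
[-0.15 -0.06 -1.54] [0.4  0.64 0.39]
```

The weight reads about 1.5–2 N, so B is the empty mill. I set it back, release it, and go to A.

run_rows(
  motion={"steps":[[0,0,0,0,0,0.006,0.3],[0,0,0,0,0,0.012,0.3],[0,0,0,0,0,0.017,0.3],[0,0,0,0,0,0.018,0.3],[0,0,0,0,0,0.018,0.3],[0,0,0,0,0,0.018,1],[0,0,0,0,0,0.018,1],[0,0,0,0,0,0.018,1],[0,0,0,0,0,0.018,1],[0,0,0,0,0,0.018,1],[0,0,0,0,0,0.018,1],[0,0,0,0,0,-0.005,1],[0,0,0,0,0,-0.05,1],[0,0,0,0,0,-0.095,1],[0,0,0,0,0,-0.095,1]]},
)

```text
clock: 8.48
position: [0.4307, -0.2396, 0.2492]
ee_rot: [0.805, 0.593, 0.002, 0.002]
ft_force: [-0.2, -0.4, -0.1]
grip_width: 0.997
grasp_force: 0.0
```

run_rows(
  motion={"steps":[[0,0,0,0.05,0,0,1],[0,0,0,0.1,0,0,1],[0,0,0,0.132,-0.001,0,1],[0,0,0,0.132,-0.001,0,1],[0,0,0,0.132,-0.001,0,1]]},
)

```text
clock: 9.1
position: [0.4671, -0.1133, 0.2457]
ee_rot: [0.806, 0.592, -0.0, -0.0]
ft_force: [0.4, -0.3, 0.5]
grip_width: 0.997
grasp_force: 0.0
```

```bash
python3 - <<'E'
from h import *
T=tool();w=manip.camera("wrist");d=manip.camera("scene")
cv2.imwrite("pics/g2.png",np.hstack([cv2.resize(d[170:340,230:380],(400,453)),cv2.resize(w[130:400,180:460],(399,385)) if 0 else cv2.resize(w[100:400,187:452],(399,453))]))
E
```

```text
(no output)
```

View pics/g2.png

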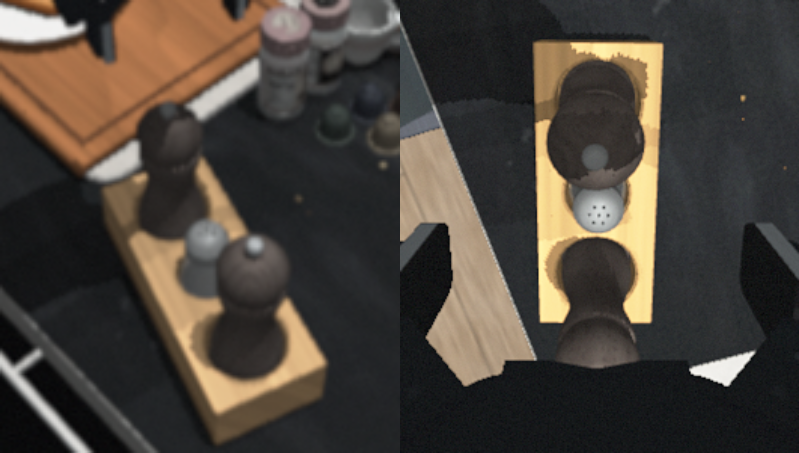

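B stands back in its well. In the wrist view, A's knob is at about (316,204). I check that by ray.

```bash
python3 - <<'E'
from h import *
T=tool();print(T[:3,3].round(4))
for p in((316.5,204),):
  q=plane(ray("wrist",p,T),.179);print(q.round(4),(T[:3,:3].T@(q-T[:3,3])).round(4))
E
```

```text
[ 0.4672 -0.1138  0.246 ]
[ 0.4685 -0.1085  0.179 ] [ 0.0055 -0.0003  0.067 ]
```

The ray confirms A's knob is at (0.4685, -0.1085), so I shift 5 mm along tool x, descend, grip and raise a little to weigh it.

run_rows(
  motion={"steps":[[0,0,0,0.005,0,0,1],[0,0,0,0.005,0,0.04,1],[0,0,0,0.005,0,0.08,1],[0,0,0,0.005,0,0.105,1],[0,0,0,0.005,0,0.112,1],[0,0,0,0.005,0,0.112,1],[0,0,0,0.005,0,0.112,1],[0,0,0,0.005,0,0.112,0.3],[0,0,0,0.005,0,0.112,0.3],[0,0,0,0.005,0,0.112,0.3],[0,0,0,0.005,0,0.112,0.3],[0,0,0,0.005,0,0.112,0.3],[0,0,0,0.005,0,0.112,0.3],[0,0,0,0.005,0,0.112,0.3]]},
  squeeze=90,
)

```text
clock: 10.95
position: [0.4698, -0.1079, 0.1354]
ee_rot: [0.805, 0.593, 0.001, 0.0]
ft_force: [-2.9, -0.7, 11.0]
grip_width: 0.528
grasp_force: 90.3
```

run_rows(
  motion={"steps":[[0,0,0,0,0,-0.005,0.3],[0,0,0,0,0,-0.012,0.3],[0,0,0,0,0,-0.018,0.3],[0,0,0,0,0,-0.018,0.3],[0,0,0,0,0,-0.018,0.3],[0,0,0,0,0,-0.018,0.3]]},
)

```text
clock: 11.7
position: [0.4689, -0.1078, 0.1521]
ee_rot: [0.805, 0.593, -0.0, -0.0]
ft_force: [0.5, -0.4, -3.8]
grip_width: 0.528
grasp_force: 92.4
```

```bash
python3 -c "
from h import *
a=[]
for i in range(10):
  a.append(manip.get_obs()['ft_force']); im=manip.camera('side')
print(np.mean(a,0).round(2),np.std(a,0).round(2))"
```

```text
[ 0.03 -0.04 -4.4 ] [0.44 0.45 0.44]
```

4.4 N, so A is the full one. I draw it straight up, then carry it toward the egg while yawing to a radial heading.

In the tool's units: -0.653 rad / 3.1416 = -0.2079.

run_rows(
  motion={"steps":[[0,0,0,0,0,-0.015,0.3],[0,0,0,0,0,-0.03,0.3],[0,0,0,0,0,-0.06,0.3],[0,0,0,0,0,-0.09,0.3],[0,0,0,0,0,-0.12,0.3],[0,0,0,0,0,-0.15,0.3],[0,0,-0.0255,0.035,-0.008,-0.15,0.3],[0,0,-0.0509,0.07,-0.016,-0.15,0.3],[0,0,-0.0764,0.105,-0.025,-0.15,0.3],[0,0,-0.1019,0.14,-0.033,-0.15,0.3],[0,0,-0.1305,0.175,-0.041,-0.15,0.3],[0,0,-0.156,0.21,-0.049,-0.15,0.3],[0,0,-0.1814,0.245,-0.057,-0.15,0.3],[0,0,-0.2079,0.278,-0.065,-0.15,0.3],[0,0,-0.2079,0.278,-0.065,-0.15,0.3],[0,0,-0.2079,0.278,-0.065,-0.15,0.3]]},
)

```text
clock: 14.2
position: [0.4899, 0.1771, 0.3021]
ee_rot: [0.572, 0.82, -0.0, 0.0]
ft_force: [0.2, -0.2, -3.8]
grip_width: 0.533
grasp_force: 93.3
```

```bash
python3 - <<'E'
from h import *
print(tool().round(3),manip.get_obs()["joint_pos"].round(2))
print(plane(ray("scene",(244.15,157.3)),.056).round(3),plane(ray("side",(311.5,168)),.056).round(3))
d=manip.camera("side");cv2.imwrite("pics/t.png",cv2.resize(d[20:320,170:470],(600,600)))
E
```

```text
[[-0.345  0.939 -0.     0.49 ]
 [ 0.939  0.345 -0.001  0.177]
 [-0.001 -0.    -1.     0.302]
 [ 0.     0.     0.     1.   ]] [-0.88  0.06  0.47  1.64 -0.03  1.45 -0.06]
[0.566 0.197 0.056] [0.571 0.187 0.056]
```

View pics/t.png

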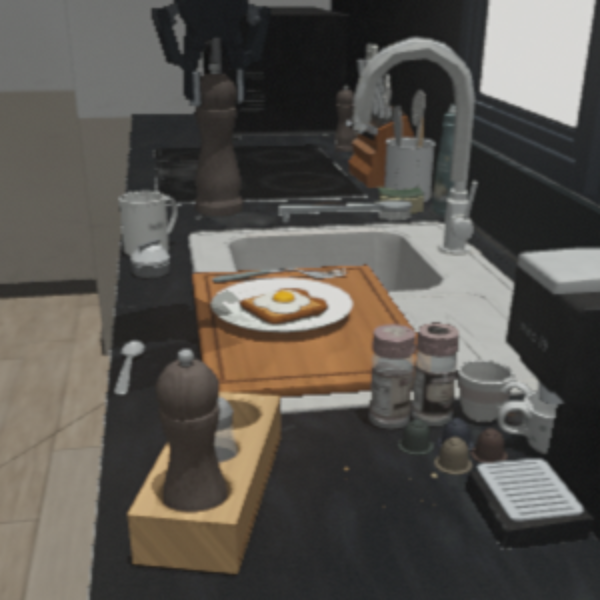

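A hangs straight in the grip and clear; the empty mill stands in the stand; nothing else has moved. The yolk on plane z = 0.056 is at about (0.569, 0.193). Now the tilt.

In the tool's units: -0.785 rad / 3.1416 = -0.2499.

run_rows(
  motion={"steps":[[-0.0255,0,0,-0.002,-0.001,0.006,0.3],[-0.0509,0,0,-0.004,-0.002,0.012,0.3],[-0.0764,0,0,-0.006,-0.003,0.018,0.3],[-0.1019,0,0,-0.008,-0.004,0.024,0.3],[-0.1273,0,0,-0.01,-0.005,0.03,0.3],[-0.1528,0,0,-0.012,-0.006,0.036,0.3],[-0.1783,0,0,-0.012,-0.007,0.042,0.3],[-0.2037,0,0,-0.012,-0.007,0.048,0.3],[-0.2292,0,0,-0.012,-0.007,0.053,0.3],[-0.2499,0,0,-0.012,-0.007,0.058,0.3],[-0.2499,0,0,-0.012,-0.007,0.058,0.3],[-0.2499,0,0,-0.012,-0.007,0.058,0.3],[-0.2499,0,0,-0.012,-0.007,0.058,0.3],[-0.2499,0,0,-0.012,-0.007,0.058,0.3]]},
)

```text
clock: 16.0
position: [0.4875, 0.1635, 0.2447]
ee_rot: [0.529, 0.757, 0.314, 0.219]
ft_force: [-0.6, 0.7, -5.2]
grip_width: 0.529
grasp_force: 93.9
```

```bash
python3 - <<'E'
from h import *
T=tool();print(T.round(3),"foot",(T[:3,3]+.122*T[:3,2]).round(3))
d=manip.camera("side");s=manip.camera("scene");cv2.imwrite("pics/sA.png",s);cv2.imwrite("pics/dA.png",d)
cv2.imwrite("pics/f.png",np.hstack([cv2.resize(d[50:310,210:410],(400,520)),cv2.resize(s[70:330,180:380],(400,520))]))
E
```

```text
[[-0.344  0.664  0.664  0.487]
 [ 0.939  0.243  0.243  0.164]
 [ 0.     0.707 -0.707  0.245]
 [ 0.     0.     0.     1.   ]] foot [0.568 0.193 0.158]
```

View pics/f.png

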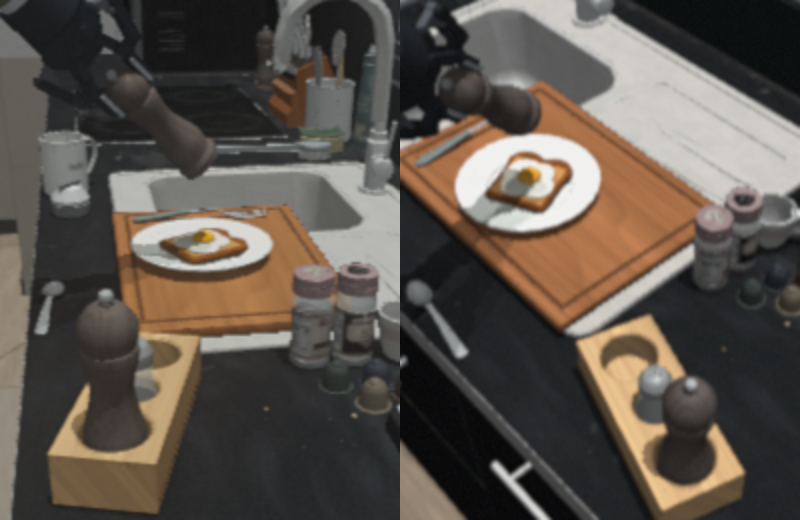

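The mill is held at about 45°, foot down over the egg; the empty mill, shaker, plate and jars are in place. I check the foot by triangulating its rim centre: about (309,129) in the side view and (244,124) in the scene view.

```bash
python3 - <<'E'
from h import *
print(tri([ray("side",(309,129)),ray("scene",(244,124))]))
a=[]
for i in range(6): a.append(manip.get_obs()["ft_force"]);manip.camera("side")
o=manip.get_obs();print(np.mean(a,0).round(2),np.abs(o["joint_velocities"]).max().round(4),o["grasp_force"],o["position"].round(4))
E
```

```text
(array([0.56768487, 0.18362966, 0.1649483 ]), [np.float64(0.004129002026581048), np.float64(0.004129002026581112)])
[-0.06 -0.3  -4.3 ] 0.0026 93.86748304590583 [0.4872 0.1633 0.2443]
```

```bash
python3 -c "
from workcell import manip
print(manip.hand_in())"
```

```text
the job is handed in; nothing more can be done
None
```

The job is handed in (no verdict came back): the full mill, from the stand's +y well and about 4.4 N against under 2 N for the other, is held at about 45° foot down, with its foot about 10 cm above the egg. The empty mill is back in its well and let go, and the pictures show nothing else moved.

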